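Seat a bored block in the spotting jig and hold the bush arm on its mark

ROBOT

A 7-joint arm with a two-finger parallel gripper is mounted at the origin on a cart in front of the work surface, level with it; the furniture and walls round the work are solid. World frame = base frame: x ahead of the robot, y to its left, z up, the work surface at z = 0. Lengths are in m, angles in rad, forces in N, time in s.
With the tool pointing down it reaches from about 0.35 to 0.9 m from the base axis. Payload 8.1 kg.
Tool frame: the origin (TCP) lies midway between the tips of the shut fingers; the grasp point (between the pads) lies 19 mm behind it; z points along the fingers, y is the direction in which the jaws open and shut (so a half turn about z gives the same grasp; the last joint's range is limited). The gripper opens to 92 mm and grips with 3 to 60 N. Pads are 19 mm wide; open, the fingers measure 130 mm over their backs; the gripper's body (75 mm by 190 mm) begins 47 mm behind the grasp point.
Start: joints at [1.192, 0.434, 0.025, 1.573, -0.012, 1.134, -0.075], TCP at [0.17, -0.601, 0.227] pointing down, gripper open.
Joint ranges: [-2.62, 2.62], [-0.44, 2.09], [-1.27, 1.32], [0.08, 2.57], [-1.32, 4.46], [0.12, 2], [-2.74, 2.74]. Speed limits (rad/s): [2.22, 2.22, 3.01, 3.01, 3.14, 3.14, 3.14].

INTERFACE

Orientations are given as a unit quaternion [w, x, y, z].
In Python, from bench import telemetry, imaging, arm gives the robot as it stands.
- The arm moves only by the tool apply_moves, never from a script. Its argument "series" is a list of rows, each an object with "fingers": the opening, from 0 (shut) to 1 (fully open); "offset": the shift along the world's x, y, z in mm, a list of three; "yaw": the turn about the world's z in degrees. In form: [{"fingers": fingers, "offset": [x, y, z], "yaw": yaw}, ...]. A call has 1 to 5 rows; each row is the pose to reach, as a shift and turn from the pose measured when the call began; what a row does not reach only later rows make up. A row lasts 1/12 s, in which the tool goes at most 41.7 mm and 7.16 degrees, less where a joint would pass 70% of its speed; a pose out of reach is approached as far as the arm can. A call with a gripper value outside its range is refused whole. The fingers move at their own pace and stop on an object; "grip_force" is the grip in N (left out, the last holds). Time passes only in rows, so rows that repeat a pose let the fingers close. It gives the time, the measured TCP pose, the force and the opening at its end, in the units of the state.
- telemetry.observe(): the state, without advancing time (a new reading comes with each control period).
- imaging.grab_frame(name): name is "scene" or "top"; returns (picture, depth): 480x640x3 uint8, blue, green, red; 480x640 float32, m along the optical axis (not along the pixel's ray), 0 where there is no reading.
- imaging.camera_params(name): a dict with "fx", "fy", "cx", "cy" (pixels), "world_to_cam" (4x4, takes a point from world to camera coordinates). Camera axes: x right, y down, z forward; pixel columns grow to the right and rows downward; lengths in m; the calibration is good to about 2 mm. A picture is of the moment at which its call begins. camera_params takes no time and is no camera call.
- arm.hand_in(): hands the job in, once; it reports no verdict.
The state is a dict: "t": time; "qpos": joint angles; "qd": joint speeds; "joint_efforts": joint torques, N m; "tool_pos": TCP position; "orientation": TCP orientation; "ft_force": force on the tool from outside, world axes, zero at the start; "ft_torque": the same for the moment, N m; "opening": opening from 0.0 (shut) to 1.0 (fully open).
Only numpy, scipy, OpenCV 4.12 (cv2) and the standard library are available. Lean on these libraries where they do the work, as an engineer would, in place of code of your own. Each camera call takes 0.05 s, during which the arm holds its last target.

TASK

Take the lower, wider of the two loose bored steel blocks, set it upright on the jig's base with a bored face to the back fence, push it square and flush into the corner of the two fences and let go. Then draw the spring-return bush arm out over it by its black grip until the brass pointer meets the white line on the index clamp, and finish while still holding it there so that I can spot the hole through the bush. Leave the other loose things where they are.

Things in the scene. Friction and masses are not known exactly. Their poses are not given: they have to be found in the camera images.
- jig: Spotting jig fixed to the bench: grey base plate 266 x 184 mm, 12 mm thick, with two low steel fences and, at its left, a slotted aluminium slide rail along x, top 52 mm above the bench (end caps 56), 32 to 60 mm left of the side fence's face. Axes as nest_corner. Origin: on the bench, 10 mm in front of and 20 mm right of the corner.
- nest_corner (a point): Where the planes of both fence faces meet the base plate's top, 12 mm above the bench. x points along the slide away from the robot, y left, z up. Back fence: face x = 0, y -64 to -6 mm, 14 mm thick. Side fence: face y = 0, x -60 to -4 mm, 13 mm thick. Both 15 mm high. Open towards -x and -y, where the base plate reaches x = -137, y = -90 mm.
- low_block: Work piece: the lower, wider loose bored steel block, 44 mm along its x axis, 52 mm along y, 40 mm high (screw heads on top up to 3 mm more), 0.25 to 0.5 kg. The large bore runs along its x axis, between the two bored faces. Seated, its x axis lies along the nest's x, either way round. Origin: centre of its underside.
- low_block_center (a point): The centre of the lower bored block, 20 mm above its underside, same axes. Fully flush in the corner it lies at x = -22, y = -26, z = +20 mm in the frame of nest_corner.
- bush_carriage: Slide on the rail with a flat steel arm, 34 mm wide, reaching to -y at 63 to 75 mm above the bench, a drill bush in it. At home its front edge is 51 mm behind the back fence's face. Drawn along the nest's -x, travel 130 mm; spring pull 4 N at home, 0.7 N more per 10 mm, returns when let go. Axes as nest_corner; origin under the grip, at bench height.
- grip_center (a point): Middle of the upright black cylindrical grip on the slide: 24 mm diameter, 42 mm high, from 21 mm below to 21 mm above this point; the arm's flat top lies 25 mm below this point. It can be pinched from above from any side. It moves with the slide.
- pointer_tip (a point): Tip of the small brass pointer on the left side of the slide, beside the steel rule. It moves with the slide.
- index_line (a point): White line on the index clamp, a small dark clamp (14 x 12 mm) with a brass thumb screw, set at a different place along the steel rule each time. Axes as nest_corner. On the mark, pointer_tip and index_line have the same x in the nest's frame (75 to 105 mm of pull). The clamp is no stop: the slide can be drawn past it.
- tall_block: Bystander: the taller, narrower loose bored steel block, 34 x 46 mm and 55 mm high; origin at the centre of its underside.
- shaft_clamp: Bystander: split steel clamp block with a brass bore, 46 x 56 x 55 mm; origin at the centre of its underside.
- spanner: Bystander: chrome combination spanner lying flat, 126 mm long along its y axis, 8 mm high; origin at the centre of its underside.
- bearing: Bystander: ball bearing lying flat, 52 mm across, 15 mm high; origin at the centre of its underside.
- flanged_bush: Bystander: flanged brass bush, 38 mm across, 34 mm high; origin at the centre of its underside.
- nut: Bystander: hexagon nut, 34 mm across, 14 mm high; origin at the centre of its underside.
- drive_ring: Bystander: black ribbed drive ring, 63 mm across, 22 mm high; origin at the centre of its underside.
There are look-alikes about, which are no part of the job. What is shaped like the low_block but purple or red is not meant.

How it is judged:
On the way, in this order (a step that is already met when the one before it is completed fails the run):
1. the lower block stands square and flush in the fence corner, let go (x of low_block_center in the frame of nest_corner between -0.0245 and -0.0195 m and y of low_block_center in the frame of nest_corner between -0.0285 and -0.0235 m and z of low_block_center in the frame of nest_corner below 0.0225 m and angle between the x axis of low_block_center and the x axis of nest_corner, either way round below 0.035 rad and angle between low_block_center's own z axis and vertical below 0.035 rad and contact force between each of the arm, the fingers and low_block below 0.3 N), for 0.3 s.
2. the bush arm is drawn out to the index line and held there (x of pointer_tip in the frame of index_line between -0.003 and 0.003 m and contact force between the fingers and bush_carriage above 3 N and linear speed of bush_carriage below 0.01 m/s and contact force between low_block and bush_carriage below 0.3 N), for 0.3 s.
At the end, for the whole second after the job is handed in: The lower block stands flat on the base, within 2.5 mm of both fences and 2 degrees of square, not touched by the robot; the pointer stands still within 3 mm of the index line, the slide held by the fingers (over 3 N) and clear of the block (all of step 1 and all of step 2); the arm keeps its last pose, push and grip.
It fails at once if another loose thing on the bench is moved by more than 15 mm (distance of any of tall_block, shaft_clamp, spanner, bearing, flanged_bush, nut, drive_ring from where it was at the start of the episode above 0.015 m).
It also fails if it takes over 64 s, if anything falls off the work surface, if the arm or the gripper's body presses on something with over 40 N, if the wrist force passes 120 N, or if a joint passes its speed limit or range.

## Working session

There is one attempt and no reset: what is moved stays moved. The work goes in short steps, Python scripts to look and compute and a tool call to move; the robot and the scene stay as the last step left them, time stands still between calls to the robot, and variables do not carry over. Pictures are saved under pics/ and viewed, and the job is handed in when it is done.

Besides the shell and the picture viewer there is one more tool, called after "Emit:" by a JSON object that holds its "method" and its "body", one argument or row to a line. apply_moves: Moves the arm, as the interface text tells. Its arguments: {"type":"object","properties":{"series":{"type":"array"},"grip_force":{"type":"number"}},"required":["series"]}

```bash
mkdir -p pics; ls
cat > h.py <<'E'
import numpy as np, cv2
from bench import telemetry, imaging, arm
def grab(n,tag):
    p,d=imaging.grab_frame(n); cv2.imwrite(f'pics/{tag}.png',p); np.savez(f'{tag}.npz',p=p,d=d); return p,d
def cam(n):
    c=imaging.camera_params(n); return c,np.linalg.inv(np.array(c['world_to_cam']))
def pts(n,d):
    c,T=cam(n); v,u=np.mgrid[:480,:640]
    P=np.stack([(u-c['cx'])/c['fx']*d,(v-c['cy'])/c['fy']*d,d,np.ones_like(d)],-1)
    return (P@T.T)[...,:3]
def ray(n,u,v,z):
    c,T=cam(n); r=T[:3,:3]@np.array([(u-c['cx'])/c['fx'],(v-c['cy'])/c['fy'],1]); o=T[:3,3]
    return o+r*(z-o[2])/r[2]
def proj(n,P):
    c,_=cam(n); q=np.array(c['world_to_cam'])@np.append(P,1); return c['fx']*q[0]/q[2]+c['cx'],c['fy']*q[1]/q[2]+c['cy']
E
python3 - <<'E'
from h import *
print(telemetry.observe())
for n in('scene','top'):
    grab(n,n+'0'); c,T=cam(n); print(n,c['fx'],T.round(3).tolist())
E
```

```text
pics
{'t': 0.0, 'qpos': array([ 1.19238144,  0.43521693,  0.02496179,  1.5741094 , -0.01159758,
        1.13397131, -0.07511739]), 'qd': array([ 1.29856205e-03,  9.07189929e-04,  4.32364500e-04, -1.85759808e-03,
       -1.20126917e-03,  3.30039503e-04,  3.54151361e-06]), 'joint_efforts': array([-1.14259938e-04, -6.67847300e+01,  9.85531993e-01, -3.14461076e+01,
       -6.03368925e-02,  4.28451528e-02,  1.59214947e-04]), 'tool_pos': array([ 0.17001843, -0.60090077,  0.22594383]), 'orientation': array([-7.59980348e-04,  9.90510763e-01,  1.37432969e-01, -1.75774545e-04]), 'ft_force': array([-0.36585646,  0.08903   ,  0.42685105]), 'ft_torque': array([-0.0047289 ,  0.01061503,  0.02696632]), 'opening': 0.997444917135617}
scene 498.3327468943762 [[0.907, -0.289, 0.307, 0.229], [-0.421, -0.64, 0.643, -0.771], [0.01, -0.712, -0.702, 0.8], [0.0, 0.0, 0.0, 1.0]]
top 455.2956260696354 [[0.029, -0.994, 0.106, 0.435], [-0.999, -0.031, -0.018, -0.09], [0.021, -0.106, -0.994, 1.196], [0.0, 0.0, 0.0, 1.0]]
```

View pics/scene0.png

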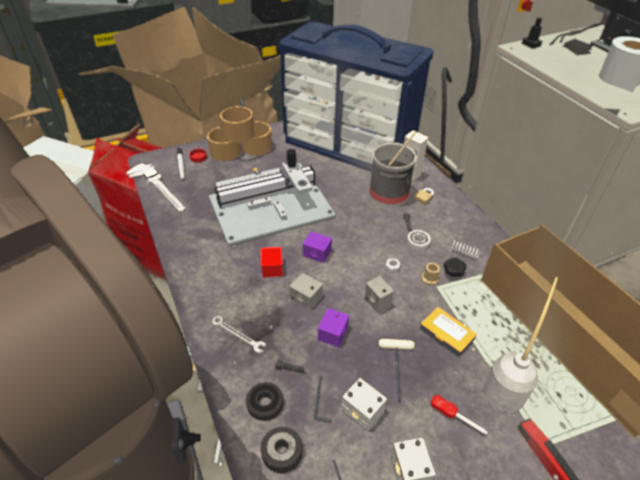

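View pics/top0.png

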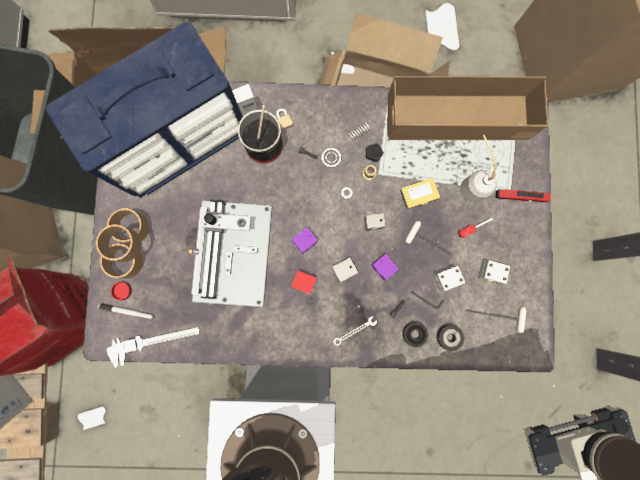

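The jig is at top (232,253). The two grey blocks are at top (345,269) and (375,222), with purple and red look-alikes nearby. I'll zoom in and check heights.

Run:
```python
from h import *
p=np.load('top0.npz')['p']; d=np.load('top0.npz')['d']; P=pts('top',d)
a=cv2.resize(p[190:315,175:285],None,fx=4.5,fy=4.5,interpolation=cv2.INTER_CUBIC)
cv2.imwrite('pics/jz.png',a)
b=cv2.resize(p[200:300,320:400],None,fx=5,fy=5,interpolation=cv2.INTER_CUBIC); cv2.imwrite('pics/bz.png',b)
s=np.load('scene0.npz')['p']
cv2.imwrite('pics/sz.png',cv2.resize(s[140:250,200:345],None,fx=5,fy=5,interpolation=cv2.INTER_CUBIC))
for n,(u,v) in dict(A=(345,269),B=(375,222),table=(300,320),base=(255,285)).items(): print(n,P[v-1:v+2,u-1:u+2].mean((0,1)).round(4))
```

```text
A [ 0.4908 -0.1734  0.0394]
B [ 0.6123 -0.2464  0.05  ]
table [ 0.3571 -0.0625 -0.0014]
base [0.4439 0.0564 0.0103]
```

View pics/jz.png

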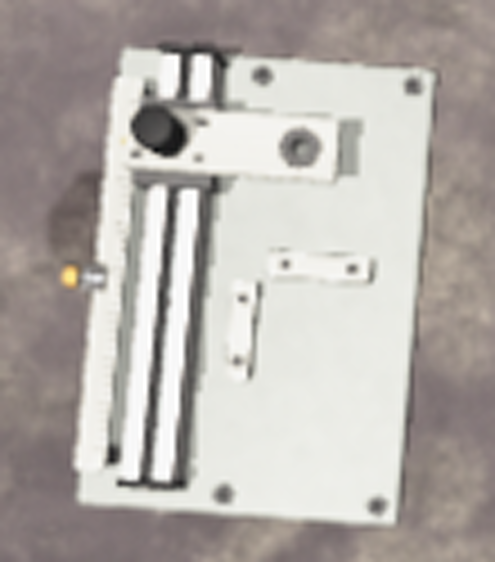

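View pics/bz.png

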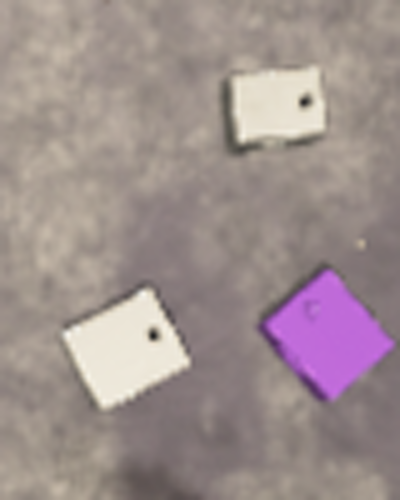

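View pics/sz.png

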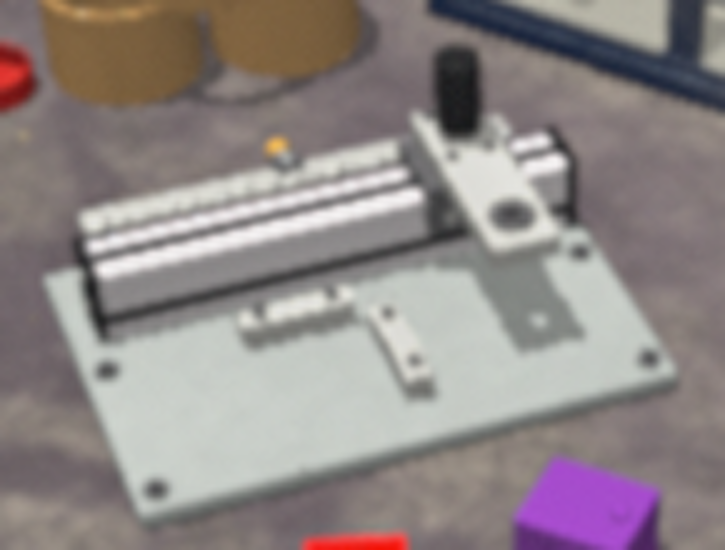

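```bash
cat > fit.py <<'E'
from h import *
from scipy.optimize import least_squares
from scipy.ndimage import map_coordinates
def fit(obs, segs, x0, R=4, it=6):
    """obs: list of (cam, img). segs: list of per-cam list of (A,B) local 3D. pose x,y,yaw"""
    x=np.array(x0,float)
    for k in range(it):
        data=[]
        r=R if k<3 else 2.0
        for (cn,img),ss in zip(obs,segs):
            g=cv2.GaussianBlur(img,(0,0),0.7).astype(float)
            for A,B in ss:
                A=np.array(A);B=np.array(B)
                a=np.array(proj(cn,tf(x,A)));b=np.array(proj(cn,tf(x,B)))
                t=(b-a)/np.linalg.norm(b-a); n=np.array([-t[1],t[0]])
                for s in np.linspace(.08,.92,25):
                    c=a+(b-a)*s; o=np.arange(-r,r+.01,.25)
                    q=c+o[:,None]*n
                    pr=np.stack([map_coordinates(g[...,ch],[q[:,1],q[:,0]],order=1) for ch in range(3)],-1)
                    gr=np.linalg.norm(np.gradient(pr,axis=0),axis=1)
                    if gr.max()<3: continue
                    m=gr**4; data.append((cn,A+(B-A)*s,c+n*(m@o/m.sum()),n))
        f=lambda x:np.array([(np.array(proj(cn,tf(x,L)))-q)@n for cn,L,q,n in data])
        so=least_squares(f,x,loss='soft_l1',f_scale=.4); x=so.x
    r=f(x); print('fit',x.round(4),'deg',np.degrees(x[2]).round(2),'n',len(data),'med|r|px',np.median(abs(r)).round(2),
      {cn:np.mean([ri for ri,di in zip(r,data) if di[0]==cn]).round(2) for cn in set(d[0] for d in data)})
    return x
def tf(x,L):
    c,s=np.cos(x[2]),np.sin(x[2]); return np.array([x[0]+c*L[0]-s*L[1],x[1]+s*L[0]+c*L[1],L[2]])
def rect(x0,x1,y0,y1,z):
    return [((x0,y0,z),(x1,y0,z)),((x1,y0,z),(x1,y1,z)),((x1,y1,z),(x0,y1,z)),((x0,y1,z),(x0,y0,z))]
def draw(cn,img,segs,x,name,box,f):
    u0,v0,u1,v1=box; im=cv2.resize(img[v0:v1,u0:u1],None,fx=f,fy=f,interpolation=cv2.INTER_CUBIC)
    for A,B in segs:
        q=[tuple(int(round(w)) for w in ((np.array(proj(cn,tf(x,P)))-[u0,v0]+.5)*f-.5)) for P in (A,B)]
        cv2.line(im,q[0],q[1],(0,0,255),1)
    cv2.imwrite(f'pics/{name}.png',im)
E
cat > jig.py <<'E'
from fit import *
pt=np.load('top0.npz')['p']; ps=np.load('scene0.npz')['p']
plate=rect(-.137,.129,-.09,.094,.012)
z=.027
bf=rect(0,.014,-.064,-.006,z); sf=rect(-.06,-.004,0,.013,z)
T=[plate[0],plate[1],plate[3]]; S=[plate[0],plate[3]]
c=ray('top',232,253,.012)
x0=np.array([.495,.08,-.08])
# corner initial: back/side fence junction at jz (262,275)
q=ray('top',175+262/4.5,190+275/4.5,.027); x0[:2]=q[:2]; print(q)
if __name__=='__main__':
    for nm,o in dict(top=[('top',pt)],both=[('top',pt),('scene',ps)],scene=[('scene',ps)]).items():
        sg=[{'top':T,'scene':S}[a] for a,_ in o]; x=fit(o,sg,x0,R=5); print(nm)
        if nm=='both':
            draw('top',pt,plate+bf+sf,x,'jt',(175,190,285,315),4.5); draw('scene',ps,plate+bf+sf,x,'js',(200,140,345,250),5); np.save('jig.npy',x)
    # block
    zb=.04; b=rect(-.022,.022,-.026,.026,zb)
    b0=[.491,-.173,np.radians(-120)+np.pi]
    q=ray('top',320+127/5,200+348/5,.04); b0[:2]=q[:2]
    for yaw in (30,60,-30,-60,25): 
        b0[2]=np.radians(yaw); 
        xb=fit([('top',pt)],[b],b0,R=4)
E
python3 jig.py
```

```text
[0.52871284 0.11387046 0.027     ]Traceback (most recent call last):
  File "jig.py", line 13, in <module>
    sg=[{'top':T,'scene':S}[a] for a,_ in o]; x=fit(o,sg,x0,R=5); print(nm)
                                                ~~~^^^^^^^^^^^^^
  File "fit.py", line 24, in fit
    so=least_squares(f,x,loss='soft_l1',f_scale=.4); x=so.x
    return func(*args, **kwargs)
    vector_fun = VectorFunction(
        fun_wrapped,
    ...<6 lines>...
        workers=workers
    )
    self._update_fun()
    ~~~~~~~~~~~~~~~~^^
    self.f = self.fun_wrapped(xp_copy(self.x))
             ~~~~~~~~~~~~~~~~^^^^^^^^^^^^^^^^^
    return np.atleast_1d(self.fun(x))
                         ~~~~~~~~^^^
    return self.f(x, *self.args, **self.kwargs)
           ~~~~~~^^^^^^^^^^^^^^^^^^^^^^^^^^^^^^
  File "fit.py", line 23, in <lambda>
    f=lambda x:np.array([(np.array(proj(cn,tf(x,L)))-q)@n for cn,L,q,n in data])
                                   ~~~~^^^^^^^^^^^^
  File "h.py", line 15, in proj
    c,_=cam(n); q=np.array(c['world_to_cam'])@np.append(P,1); return c['fx']*q[0]/q[2]+c['cx'],c['fy']*q[1]/q[2]+c['cy']
        ~~~^^^
  File "h.py", line 6, in cam
    c=imaging.camera_params(n); return c,np.linalg.inv(np.array(c['world_to_cam']))
ValueError: time passes only in moves, steps and waits
```

```bash
python3 - <<'E'
s=open('h.py').read()
s=s.replace("""def cam(n):
    c=imaging.camera_params(n); return""","""import functools
@functools.lru_cache(None)
def cam(n):
    c=imaging.camera_params(n); return""")
open('h.py','w').write(s)
E
python3 jig.py
```

```text
[0.52871284 0.11387046 0.027     ]
fit [ 0.5298  0.119  -0.0429] deg -2.46 n 75 med|r|px 0.24 {'top': np.float64(0.21)}
top
fit [ 0.5298  0.1182 -0.0427] deg -2.45 n 125 med|r|px 0.35 {'scene': np.float64(-0.24), 'top': np.float64(0.33)}
both
fit [ 0.5298  0.1165 -0.0435] deg -2.49 n 50 med|r|px 0.06 {'scene': np.float64(-0.0)}
scene
fit [ 0.4897 -0.1729  0.5157] deg 29.55 n 100 med|r|px 0.14 {'top': np.float64(0.1)}
fit [ 0.4897 -0.1729  0.5157] deg 29.55 n 100 med|r|px 0.14 {'top': np.float64(0.1)}
fit [ 0.4899 -0.1727 -0.9294] deg -53.25 n 100 med|r|px 1.39 {'top': np.float64(0.14)}
fit [ 0.4891 -0.1714 -1.0646] deg -61.0 n 100 med|r|px 1.51 {'top': np.float64(0.19)}
fit [ 0.4897 -0.1729  0.5157] deg 29.55 n 100 med|r|px 0.14 {'top': np.float64(0.1)}
```

View pics/jt.png

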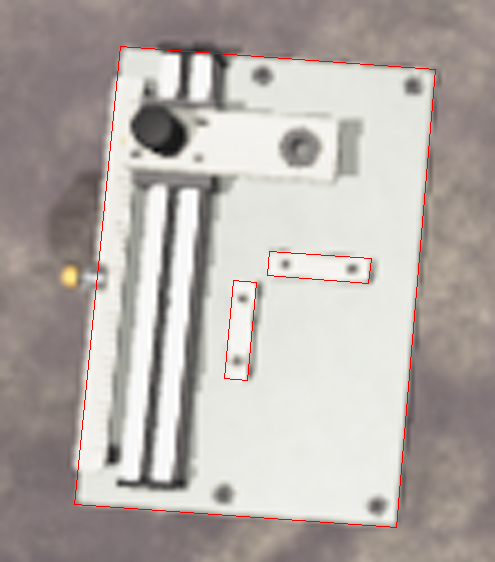

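View pics/js.png

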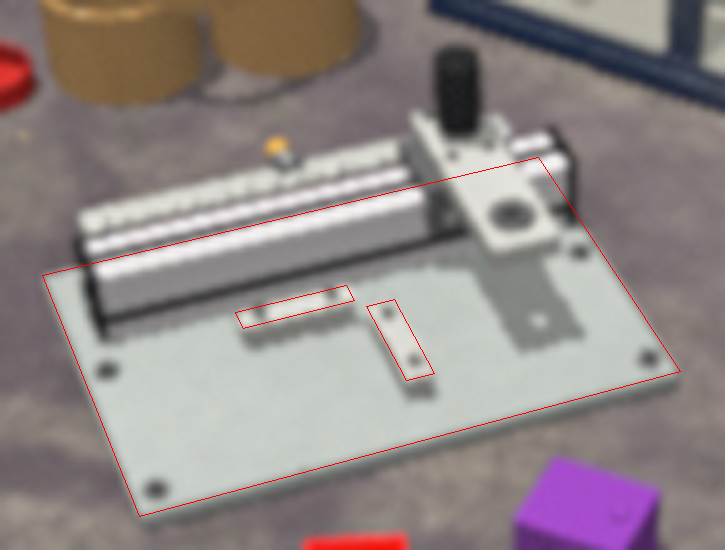

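Run:
```python
from fit import *
ps=np.load('scene0.npz')['p']; x=[.4897,-.1729,.5157]
fit([('scene',ps)],[rect(-.022,.022,-.026,.026,.04)],x,R=4)
sg=rect(-.022,.022,-.026,.026,.04)+rect(-.022,.022,-.026,.026,0)+[((-.022,0,.04),(-.022,0,0))]
draw('scene',ps,sg,x,'bs',(270,250,410,330),5)
cv2.imwrite('pics/bs2.png',cv2.resize(ps[250:330,270:410],None,fx=5,fy=5,interpolation=cv2.INTER_CUBIC))
```

```text
fit [ 0.4896 -0.1734  0.5167] deg 29.61 n 100 med|r|px 0.11 {'scene': np.float64(-0.05)}
```

View pics/bs2.png

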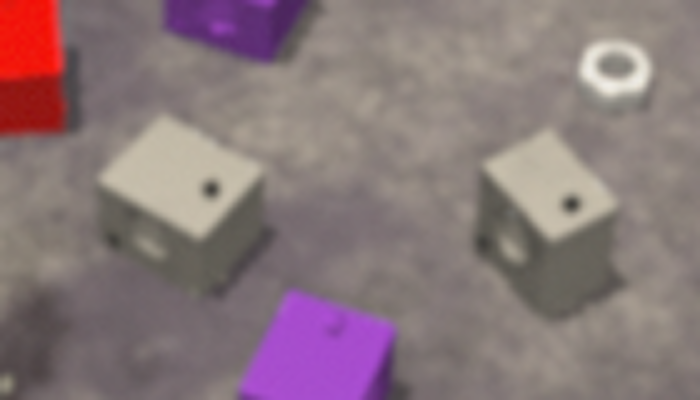

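View pics/bs.png

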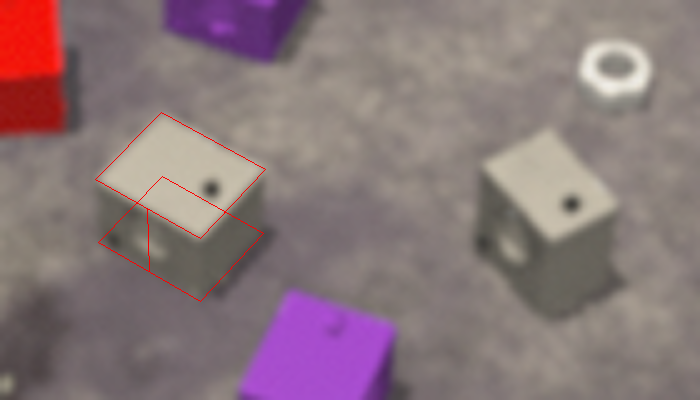

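The fit is consistent in both views. low_block is at about (0.4897, -0.173), yaw 29.6°, upright, with its bored faces on ±x. The nest corner is at about (0.530, 0.118), yaw -2.5°. Next I move above the block.

Emit:
{"method": "apply_moves", "body": {
  "series": [
    {"fingers": 0.76,"offset": [30,40,0],"yaw": 2},
    {"fingers": 0.76,"offset": [55,74,0],"yaw": 5},
    {"fingers": 0.76,"offset": [80,107,0],"yaw": 8},
    {"fingers": 0.76,"offset": [105,140,0],"yaw": 11},
    {"fingers": 0.76,"offset": [130,174,0],"yaw": 13.8}
  ],
  "grip_force": 30
}}

```text
t: 0.52
tool_pos: [0.2953, -0.4324, 0.2258]
orientation: [-0.001, 0.967, 0.257, -0.0]
ft_force: [0.5, -0.3, 0.5]
opening: 0.766
```

Emit:
{"method": "apply_moves", "body": {
  "series": [
    {"fingers": 0.76,"offset": [25,33,0],"yaw": 0},
    {"fingers": 0.76,"offset": [50,66,0],"yaw": 0},
    {"fingers": 0.76,"offset": [75,100,0],"yaw": 0},
    {"fingers": 0.76,"offset": [100,133,0],"yaw": 0},
    {"fingers": 0.76,"offset": [125,166,0],"yaw": 0}
  ]
}}

```text
t: 0.93
tool_pos: [0.42, -0.2656, 0.2257]
orientation: [-0.001, 0.967, 0.257, -0.0]
ft_force: [1.0, -0.6, 0.7]
opening: 0.758
```

Emit:
{"method": "apply_moves", "body": {
  "series": [
    {"fingers": 0.76,"offset": [24,32,-10],"yaw": 0},
    {"fingers": 0.76,"offset": [48,64,-25],"yaw": 0},
    {"fingers": 0.76,"offset": [69.7,92.5,-50],"yaw": 0},
    {"fingers": 0.76,"offset": [69.7,92.5,-85],"yaw": 0},
    {"fingers": 0.76,"offset": [69.7,92.5,-120],"yaw": 0}
  ]
}}

```text
t: 1.35
tool_pos: [0.4918, -0.17, 0.1049]
orientation: [-0.001, 0.966, 0.259, 0.001]
ft_force: [-0.8, -0.9, -0.9]
opening: 0.757
```

Run:
```python
from h import *
s=telemetry.observe(); print(s['tool_pos'],s['ft_force'])
p,d=grab('scene','s1'); cv2.imwrite('pics/s1z.png',cv2.resize(p[180:380,220:420],None,fx=3,fy=3))
```

```text
[ 0.4918376  -0.16998205  0.1048589 ] [-0.78312935 -0.85525413 -0.91260595]
```

View pics/s1z.png

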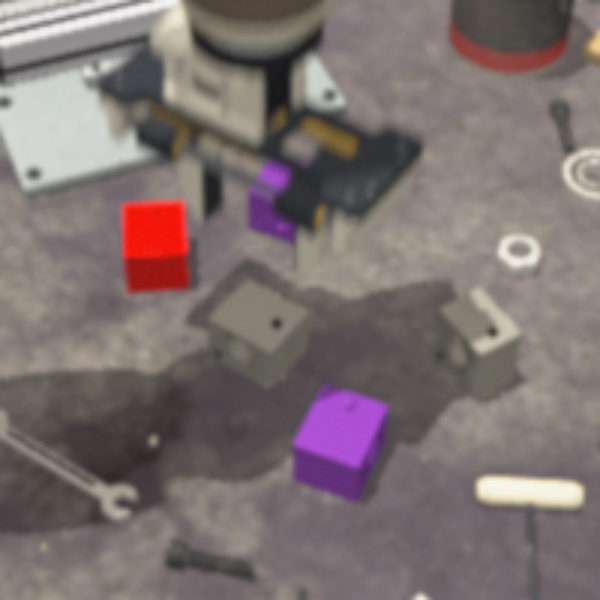

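The open gripper is above the grey low block, with its fingers at about (200,190) and (310,235) in the zoom, on either side of it. Descending now.

Emit:
{"method": "apply_moves", "body": {
  "series": [
    {"fingers": 0.76,"offset": [-2,-3,-20],"yaw": 0},
    {"fingers": 0.76,"offset": [-2,-3,-45],"yaw": 0},
    {"fingers": 0.76,"offset": [-2,-3,-70],"yaw": 0},
    {"fingers": 0.76,"offset": [-2,-3,-88],"yaw": 0},
    {"fingers": 0.76,"offset": [-2,-3,-93],"yaw": 0}
  ]
}}

```text
t: 1.82
tool_pos: [0.4828, -0.1738, 0.0034]
orientation: [-0.004, 0.966, 0.258, -0.006]
ft_force: [0.4, 0.3, 0.5]
opening: 0.763
```

Emit:
{"method": "apply_moves", "body": {
  "series": [
    {"fingers": 0.3,"offset": [0,0,0],"yaw": 0},
    {"fingers": 0.3,"offset": [0,0,0],"yaw": 0},
    {"fingers": 0.3,"offset": [0,0,0],"yaw": 0},
    {"fingers": 0.3,"offset": [0,0,0],"yaw": 0},
    {"fingers": 0.3,"offset": [0,0,0],"yaw": 0}
  ]
}}

```text
t: 2.23
tool_pos: [0.4838, -0.1744, 0.0047]
orientation: [-0.003, 0.966, 0.257, -0.005]
ft_force: [0.1, -2.4, 6.9]
opening: 0.565
```

Emit:
{"method": "apply_moves", "body": {
  "series": [
    {"fingers": 0.3,"offset": [0,0,8],"yaw": 0},
    {"fingers": 0.3,"offset": [0,0,25],"yaw": 0},
    {"fingers": 0.3,"offset": [0,0,50],"yaw": 0},
    {"fingers": 0.3,"offset": [0,0,80],"yaw": 0},
    {"fingers": 0.3,"offset": [0,0,90],"yaw": 0}
  ]
}}

```text
t: 2.65
tool_pos: [0.4852, -0.1744, 0.0986]
orientation: [-0.002, 0.966, 0.258, -0.003]
ft_force: [0.4, 0.2, -2.6]
opening: 0.569
```

Emit:
{"method": "apply_moves", "body": {
  "series": [
    {"fingers": 0.3,"offset": [0,20,0],"yaw": -4},
    {"fingers": 0.3,"offset": [0,50,0],"yaw": -10},
    {"fingers": 0.3,"offset": [1,80,0],"yaw": -16},
    {"fingers": 0.3,"offset": [1,110,0],"yaw": -22},
    {"fingers": 0.3,"offset": [2,140,0],"yaw": -28}
  ]
}}

```text
t: 3.07
tool_pos: [0.4864, -0.0332, 0.0986]
orientation: [-0.003, 1.0, 0.013, -0.002]
ft_force: [0.2, 0.8, -3.3]
opening: 0.56
```

Emit:
{"method": "apply_moves", "body": {
  "series": [
    {"fingers": 0.3,"offset": [0,30,0],"yaw": -4},
    {"fingers": 0.3,"offset": [0,55,0],"yaw": -4},
    {"fingers": 0.3,"offset": [-1,80,0],"yaw": -4},
    {"fingers": 0.3,"offset": [-1,95,0],"yaw": -4},
    {"fingers": 0.3,"offset": [-1,98.5,0],"yaw": -4}
  ]
}}

```text
t: 3.48
tool_pos: [0.4848, 0.0692, 0.0987]
orientation: [-0.004, 1.0, -0.019, -0.002]
ft_force: [0.1, 1.0, -4.0]
opening: 0.562
```

Emit:
{"method": "apply_moves", "body": {
  "series": [
    {"fingers": 0.3,"offset": [0,0,-20],"yaw": 0},
    {"fingers": 0.3,"offset": [0,0,-40],"yaw": 0},
    {"fingers": 0.3,"offset": [0,0,-55],"yaw": 0},
    {"fingers": 0.3,"offset": [0,0,-65],"yaw": 0},
    {"fingers": 0.3,"offset": [0,0,-70],"yaw": 0}
  ]
}}

```text
t: 3.9
tool_pos: [0.4839, 0.0683, 0.0275]
orientation: [-0.004, 1.0, -0.019, -0.004]
ft_force: [-0.0, 0.1, -3.2]
opening: 0.565
```

Run:
```python
from h import *
s=telemetry.observe(); print(s['tool_pos'],s['orientation'],s['ft_force'],s['opening'])
p,d=grab('scene','s2'); cv2.imwrite('pics/s2z.png',cv2.resize(p[130:290,200:400],None,fx=3.8,fy=3.7))
```

```text
[0.48393213 0.06834298 0.02746261] [-0.00366555  0.99979841 -0.01942571 -0.00351353] [-0.00586996  0.07266787 -3.22615875] 0.564711567937011
```

View pics/s2z.png

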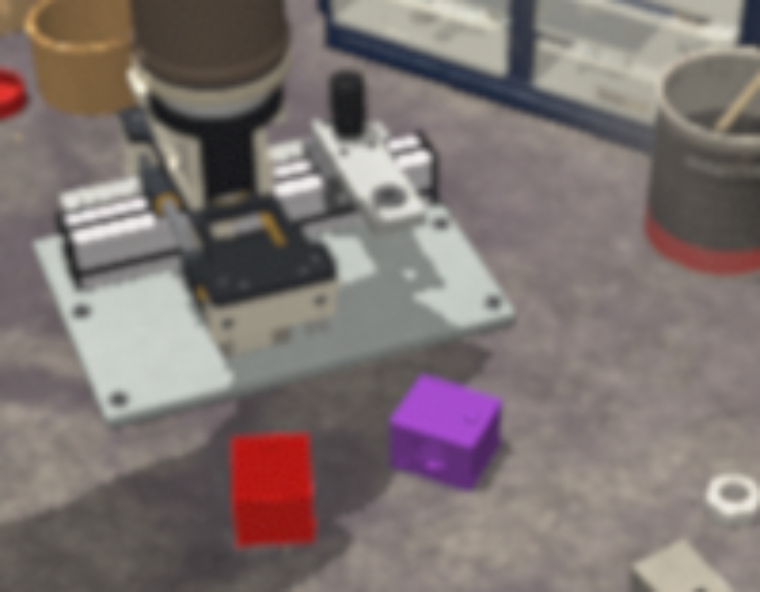

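The block is held over the right part of the base, clear of the fences. I'll lower it about 11 mm.

Emit:
{"method": "apply_moves", "body": {
  "series": [
    {"fingers": 0.3,"offset": [0,-3,-3],"yaw": 0},
    {"fingers": 0.3,"offset": [0,-3,-6],"yaw": 0},
    {"fingers": 0.3,"offset": [0,-3,-8],"yaw": 0},
    {"fingers": 0.3,"offset": [0,-3,-9.5],"yaw": 0},
    {"fingers": 0.3,"offset": [0,-3,-10],"yaw": 0}
  ]
}}

```text
t: 4.37
tool_pos: [0.4841, 0.0655, 0.0174]
orientation: [-0.004, 1.0, -0.019, -0.003]
ft_force: [0.3, 0.3, -3.3]
opening: 0.562
```

Emit:
{"method": "apply_moves", "body": {
  "series": [
    {"fingers": 0.3,"offset": [0,0,-0.5],"yaw": 0},
    {"fingers": 0.3,"offset": [0,0,-1],"yaw": 0}
  ]
}}

```text
t: 4.53
tool_pos: [0.4843, 0.0656, 0.0167]
orientation: [-0.004, 1.0, -0.019, -0.003]
ft_force: [0.3, -1.3, 4.8]
opening: 0.57
```

Emit:
{"method": "apply_moves", "body": {
  "series": [
    {"fingers": 0.75,"offset": [0,0,0],"yaw": 0},
    {"fingers": 0.75,"offset": [0,0,0],"yaw": 0},
    {"fingers": 0.75,"offset": [0,0,0],"yaw": 0},
    {"fingers": 0.75,"offset": [0,0,20],"yaw": 0},
    {"fingers": 0.75,"offset": [0,0,50],"yaw": 0}
  ]
}}

```text
t: 4.95
tool_pos: [0.4825, 0.0652, 0.0654]
orientation: [-0.003, 1.0, -0.019, -0.005]
ft_force: [0.0, -0.1, -0.0]
opening: 0.744
```

Emit:
{"method": "apply_moves", "body": {
  "series": [
    {"fingers": 0,"offset": [-10,-10,20],"yaw": 0},
    {"fingers": 0,"offset": [-40,-15,25],"yaw": 0},
    {"fingers": 0,"offset": [-70,-15,25],"yaw": 0},
    {"fingers": 0,"offset": [-90,-15,25],"yaw": 0},
    {"fingers": 0,"offset": [-100,-15,25],"yaw": 0}
  ]
}}

```text
t: 5.37
tool_pos: [0.3798, 0.0498, 0.0905]
orientation: [-0.003, 1.0, -0.019, -0.006]
ft_force: [-0.3, -0.3, -0.0]
opening: 0.439
```

Run:
```python
from fit import *
s=telemetry.observe(); print(s['tool_pos'],s['orientation'],s['ft_force'],s['opening'])
p,d=grab('scene','s3'); cv2.imwrite('pics/s3z.png',cv2.resize(p[130:290,200:400],None,fx=3.8,fy=3.7))
t,d=grab('top','t3')
x=fit([('scene',p)],[rect(-.022,.022,-.026,.026,.052)],[.4914,.0634,-.043])
draw('scene',p,rect(-.022,.022,-.026,.026,.052),x,'s3d',(200,130,350,250),5)
```

```text
[0.37979699 0.04981089 0.09053369] [-0.00303329  0.99979399 -0.01915806 -0.00597956] [-0.28939104 -0.29056647 -0.01171927] 0.4390263859023684
fit [ 0.4922  0.0779 -0.1232] deg -7.06 n 87 med|r|px 0.44 {'scene': np.float64(-0.34)}
```

View pics/s3d.png

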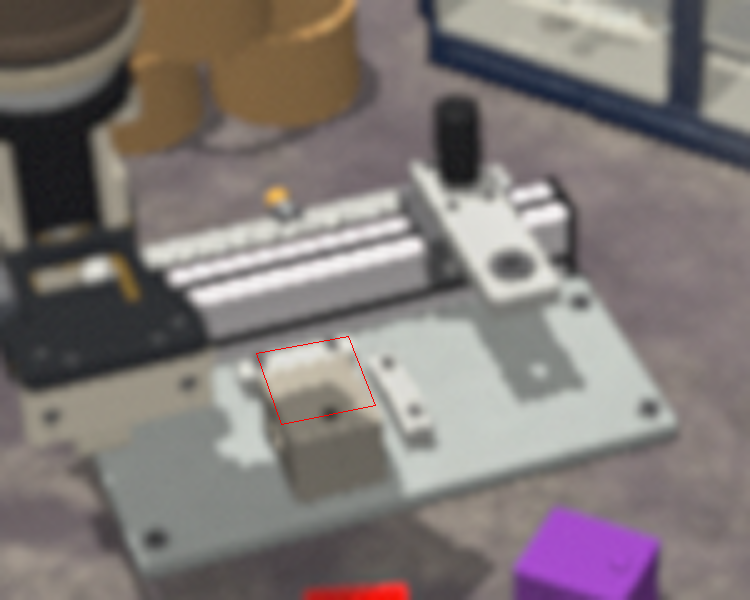

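View pics/t3.png

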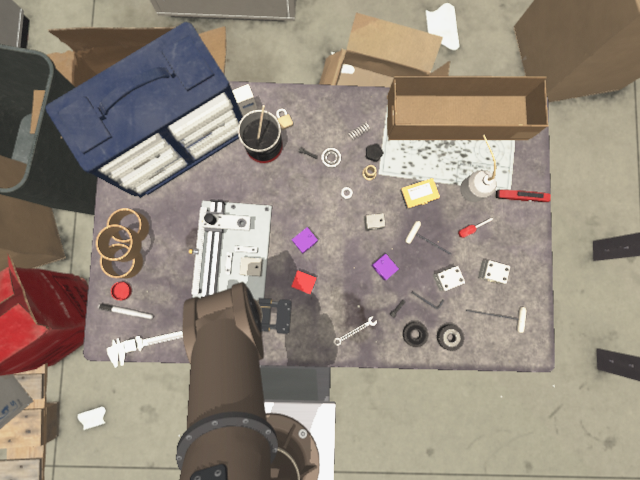

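The block stands upright on the base at about top (251,266). A shadow confused that scene fit, so I refit from the top view with a tighter search.

Run:
```python
from fit import *
t=np.load('t3.npz')['p'];p=np.load('s3.npz')['p']
R=rect(-.022,.022,-.026,.026,.052)
x=fit([('top',t)],[R],[.4906,.063,-.043],R=3)
draw('top',t,R,x,'t3d',(210,220,290,300),7)
J=np.load('jig.npy'); 
def loc(P):
    c,s=np.cos(J[2]),np.sin(J[2]);a,b=P[0]-J[0],P[1]-J[1];return np.array([c*a+s*b,-s*a+c*b])*1e3
print(loc(x))
```

```text
fit [0.4912 0.0638 0.0346] deg 1.98 n 71 med|r|px 0.51 {'top': np.float64(-0.47)}
[-36.21517894 -55.91169974]
```

View pics/t3d.png

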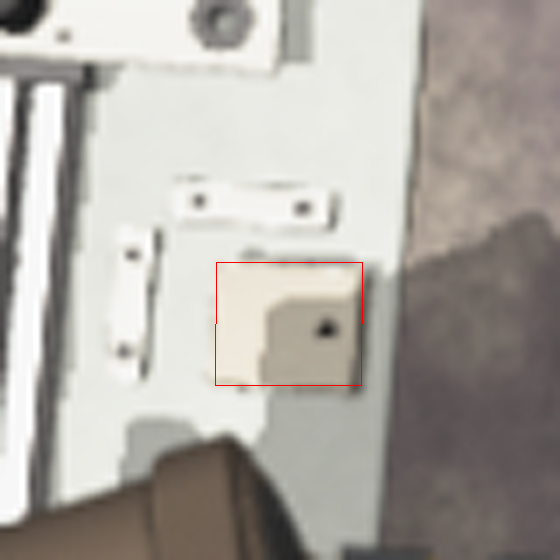

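Emit:
{"method": "apply_moves", "body": {
  "series": [
    {"fingers": 0,"offset": [25,-20,0],"yaw": 0},
    {"fingers": 0,"offset": [55,-42,0],"yaw": 0},
    {"fingers": 0,"offset": [85,-42,0],"yaw": 0},
    {"fingers": 0,"offset": [105,-42,0],"yaw": 0},
    {"fingers": 0,"offset": [109,-42,0],"yaw": 0}
  ]
}}

```text
t: 5.88
tool_pos: [0.4966, 0.0078, 0.0908]
orientation: [-0.004, 1.0, -0.02, -0.003]
ft_force: [0.6, 0.4, 0.4]
opening: 0.017
```

Emit:
{"method": "apply_moves", "body": {
  "series": [
    {"fingers": 0,"offset": [0,0,-20],"yaw": 0},
    {"fingers": 0,"offset": [0,0,-40],"yaw": 0},
    {"fingers": 0,"offset": [0,0,-55],"yaw": 0},
    {"fingers": 0,"offset": [0,0,-65],"yaw": 0},
    {"fingers": 0,"offset": [0,0,-69],"yaw": 0}
  ]
}}

```text
t: 6.3
tool_pos: [0.4965, 0.0078, 0.0203]
orientation: [-0.003, 1.0, -0.02, -0.004]
ft_force: [0.2, 0.5, -0.0]
opening: 0.002
```

Emit:
{"method": "apply_moves", "body": {
  "series": [
    {"fingers": 0,"offset": [-7,4,-1],"yaw": 0},
    {"fingers": 0,"offset": [-7,8,-1],"yaw": 0},
    {"fingers": 0,"offset": [-7,12,-1],"yaw": 0},
    {"fingers": 0,"offset": [-7,16,-1],"yaw": 0},
    {"fingers": 0,"offset": [-7,20,-1],"yaw": 0}
  ]
}}

```text
t: 6.72
tool_pos: [0.49, 0.0281, 0.02]
orientation: [-0.003, 1.0, -0.02, -0.003]
ft_force: [-0.3, -1.8, -0.3]
opening: 0.002
```

Emit:
{"method": "apply_moves", "body": {
  "series": [
    {"fingers": 0,"offset": [0,4,0],"yaw": 0},
    {"fingers": 0,"offset": [0,8,0],"yaw": 0},
    {"fingers": 0,"offset": [0,12,0],"yaw": 0},
    {"fingers": 0,"offset": [0,15,0],"yaw": 0},
    {"fingers": 0,"offset": [0,16,0],"yaw": 0}
  ]
}}

```text
t: 7.13
tool_pos: [0.49, 0.0449, 0.02]
orientation: [-0.004, 1.0, -0.019, -0.003]
ft_force: [0.5, -1.2, -0.7]
opening: 0.004
```

Emit:
{"method": "apply_moves", "body": {
  "series": [
    {"fingers": 0,"offset": [0,-6,0],"yaw": 0},
    {"fingers": 0,"offset": [0,-8,15],"yaw": 0},
    {"fingers": 0,"offset": [0,-8,40],"yaw": 0},
    {"fingers": 0,"offset": [-5,-4,60],"yaw": 0},
    {"fingers": 0,"offset": [-15,5,60],"yaw": 0}
  ]
}}

```text
t: 7.55
tool_pos: [0.4781, 0.049, 0.0832]
orientation: [-0.004, 1.0, -0.021, -0.0]
ft_force: [-0.1, -0.6, 0.7]
opening: 0.006
```

Emit:
{"method": "apply_moves", "body": {
  "series": [
    {"fingers": 0,"offset": [-15,20,0],"yaw": 0},
    {"fingers": 0,"offset": [-25,36,0],"yaw": 0},
    {"fingers": 0,"offset": [-27,41,-10],"yaw": 0},
    {"fingers": 0,"offset": [-27,41,-30],"yaw": 0},
    {"fingers": 0,"offset": [-27,41,-45],"yaw": 0}
  ]
}}

```text
t: 7.97
tool_pos: [0.4505, 0.0908, 0.0374]
orientation: [-0.004, 1.0, -0.02, 0.0]
ft_force: [-0.2, -0.2, -0.1]
opening: 0.004
```

Emit:
{"method": "apply_moves", "body": {
  "series": [
    {"fingers": 0,"offset": [0,0,-14],"yaw": 0},
    {"fingers": 0,"offset": [0,0,-17],"yaw": 0},
    {"fingers": 0,"offset": [4,0,-17],"yaw": 0},
    {"fingers": 0,"offset": [8,0,-17],"yaw": 0},
    {"fingers": 0,"offset": [12,0,-17],"yaw": 0}
  ]
}}

```text
t: 8.38
tool_pos: [0.463, 0.0907, 0.021]
orientation: [-0.004, 1.0, -0.02, 0.0]
ft_force: [-1.7, -0.1, 0.1]
opening: 0.005
```

Emit:
{"method": "apply_moves", "body": {
  "series": [
    {"fingers": 0,"offset": [3,0,0],"yaw": 0},
    {"fingers": 0,"offset": [6,0,0],"yaw": 0},
    {"fingers": 0,"offset": [8,0,0],"yaw": 0},
    {"fingers": 0,"offset": [9,0,0],"yaw": 0},
    {"fingers": 0,"offset": [10,0,0],"yaw": 0}
  ]
}}

```text
t: 8.8
tool_pos: [0.4728, 0.0907, 0.0211]
orientation: [-0.004, 1.0, -0.02, 0.0]
ft_force: [-3.0, -0.2, 1.9]
opening: 0.005
```

Emit:
{"method": "apply_moves", "body": {
  "series": [
    {"fingers": 0,"offset": [0.7,0,0],"yaw": 0},
    {"fingers": 0,"offset": [1.4,0,0],"yaw": 0},
    {"fingers": 0,"offset": [2,0,0],"yaw": 0}
  ]
}}

```text
t: 9.05
tool_pos: [0.4739, 0.0907, 0.021]
orientation: [-0.004, 1.0, -0.02, -0.001]
ft_force: [-6.3, 0.9, 4.3]
opening: 0.005
```

Emit:
{"method": "apply_moves", "body": {
  "series": [
    {"fingers": 0,"offset": [0.7,0,0],"yaw": 0},
    {"fingers": 0,"offset": [1.4,0,0],"yaw": 0}
  ]
}}

```text
t: 9.22
tool_pos: [0.4739, 0.0907, 0.0208]
orientation: [-0.004, 1.0, -0.02, -0.002]
ft_force: [-9.0, 0.9, 6.7]
opening: 0.003
```

Emit:
{"method": "apply_moves", "body": {
  "series": [
    {"fingers": 0,"offset": [-6,0,0],"yaw": 0},
    {"fingers": 0,"offset": [-10,0,10],"yaw": 0},
    {"fingers": 0,"offset": [-10,-10,40],"yaw": 0},
    {"fingers": 0,"offset": [0,-25,60],"yaw": 0},
    {"fingers": 0,"offset": [10,-42,60],"yaw": 0}
  ]
}}

```text
t: 9.63
tool_pos: [0.4864, 0.0496, 0.0853]
orientation: [-0.005, 1.0, -0.019, 0.001]
ft_force: [0.5, -0.3, -0.2]
opening: 0.007
```

Run:
```python
from fit import *
s=telemetry.observe(); print(s['tool_pos'])
p,d=grab('scene','s4');t,d=grab('top','t4')
cv2.imwrite('pics/s4z.png',cv2.resize(p[160:250,200:340],None,fx=5,fy=5,interpolation=cv2.INTER_CUBIC))
```

```text
[0.4864028  0.04957918 0.08526871]
```

View pics/s4z.png

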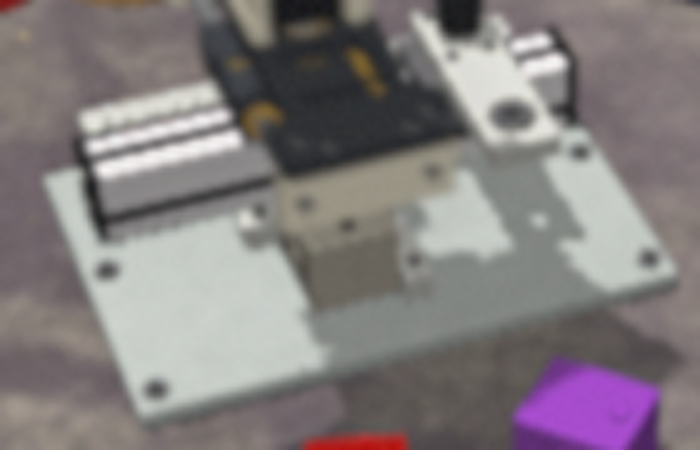

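The block's lower edge meets the back fence at about zoom (405,270). Next is the +y push.

Emit:
{"method": "apply_moves", "body": {
  "series": [
    {"fingers": 0,"offset": [8,-10,0],"yaw": 0},
    {"fingers": 0,"offset": [15,-16,0],"yaw": 0},
    {"fingers": 0,"offset": [18,-17,-20],"yaw": 0},
    {"fingers": 0,"offset": [18,-17,-45],"yaw": 0},
    {"fingers": 0,"offset": [18,-17,-63],"yaw": 0}
  ]
}}

```text
t: 10.15
tool_pos: [0.5049, 0.029, 0.0189]
orientation: [-0.004, 1.0, -0.022, 0.001]
ft_force: [0.3, -0.3, -0.0]
opening: 0.007
```

Emit:
{"method": "apply_moves", "body": {
  "series": [
    {"fingers": 0,"offset": [0,2,-3],"yaw": 0},
    {"fingers": 0,"offset": [0,4,-3],"yaw": 0},
    {"fingers": 0,"offset": [0,6,-3],"yaw": 0},
    {"fingers": 0,"offset": [0,8,-3],"yaw": 0},
    {"fingers": 0,"offset": [0,9,-3],"yaw": 0}
  ]
}}

```text
t: 10.57
tool_pos: [0.5057, 0.0388, 0.017]
orientation: [-0.004, 1.0, -0.021, 0.002]
ft_force: [-0.8, -0.0, 0.1]
opening: 0.006
```

Emit:
{"method": "apply_moves", "body": {
  "series": [
    {"fingers": 0,"offset": [0,2,0],"yaw": 0},
    {"fingers": 0,"offset": [0,4,0],"yaw": 0},
    {"fingers": 0,"offset": [0,6,0],"yaw": 0},
    {"fingers": 0,"offset": [0,7,0],"yaw": 0},
    {"fingers": 0,"offset": [0,8,0],"yaw": 0}
  ]
}}

```text
t: 10.98
tool_pos: [0.506, 0.046, 0.0173]
orientation: [-0.003, 1.0, -0.022, 0.002]
ft_force: [-0.0, -4.6, 3.7]
opening: 0.005
```

Emit:
{"method": "apply_moves", "body": {
  "series": [
    {"fingers": 0,"offset": [0,0.7,0],"yaw": 0},
    {"fingers": 0,"offset": [0,1.4,0],"yaw": 0},
    {"fingers": 0,"offset": [0,2,0],"yaw": 0}
  ]
}}

```text
t: 11.23
tool_pos: [0.506, 0.0476, 0.0173]
orientation: [-0.003, 1.0, -0.022, 0.002]
ft_force: [0.4, -4.2, 3.8]
opening: 0.007
```

Emit:
{"method": "apply_moves", "body": {
  "series": [
    {"fingers": 0,"offset": [0,0.7,0],"yaw": 0},
    {"fingers": 0,"offset": [0,1.4,0],"yaw": 0},
    {"fingers": 0,"offset": [0,1.8,0],"yaw": 0}
  ]
}}

```text
t: 11.48
tool_pos: [0.506, 0.0486, 0.0173]
orientation: [-0.003, 1.0, -0.023, 0.002]
ft_force: [0.3, -8.0, 3.9]
opening: 0.007
```

Emit:
{"method": "apply_moves", "body": {
  "series": [
    {"fingers": 0,"offset": [0,0.7,0],"yaw": 0},
    {"fingers": 0,"offset": [0,1.4,0],"yaw": 0}
  ]
}}

```text
t: 11.65
tool_pos: [0.506, 0.0486, 0.0173]
orientation: [-0.002, 1.0, -0.023, 0.002]
ft_force: [-0.3, -11.0, 5.0]
opening: 0.001
```

Both fences have been felt. I'll back off and push once more toward the back fence.

Emit:
{"method": "apply_moves", "body": {
  "series": [
    {"fingers": 0,"offset": [0,-6,0],"yaw": 0},
    {"fingers": 0,"offset": [0,-9,12],"yaw": 0},
    {"fingers": 0,"offset": [-8,-9,40],"yaw": 0},
    {"fingers": 0,"offset": [-25,5,62],"yaw": 0},
    {"fingers": 0,"offset": [-42,25,62],"yaw": 0}
  ]
}}

```text
t: 12.07
tool_pos: [0.4659, 0.0733, 0.0824]
orientation: [-0.003, 1.0, -0.025, 0.005]
ft_force: [0.2, 1.4, -0.4]
opening: 0.005
```

Run:
```python
from fit import *
s=telemetry.observe(); print(s['tool_pos'],s['orientation'])
```

```text
[0.46594041 0.07330906 0.08237768] [-0.00281366  0.99968241 -0.0246277   0.00454196]
```

Emit:
{"method": "apply_moves", "body": {
  "series": [
    {"fingers": 0,"offset": [-8,15,0],"yaw": 0.3},
    {"fingers": 0,"offset": [-11,21,0],"yaw": 0.3},
    {"fingers": 0,"offset": [-11,21,-20],"yaw": 0.3},
    {"fingers": 0,"offset": [-11,21,-45],"yaw": 0.3},
    {"fingers": 0,"offset": [-11,21,-64],"yaw": 0.3}
  ]
}}

```text
t: 12.48
tool_pos: [0.4552, 0.0944, 0.0171]
orientation: [-0.003, 1.0, -0.022, 0.005]
ft_force: [0.2, -0.2, -0.5]
opening: 0.007
```

Emit:
{"method": "apply_moves", "body": {
  "series": [
    {"fingers": 0,"offset": [2,0,0],"yaw": 0},
    {"fingers": 0,"offset": [4,0,0],"yaw": 0},
    {"fingers": 0,"offset": [6,0,0],"yaw": 0},
    {"fingers": 0,"offset": [8,0,0],"yaw": 0},
    {"fingers": 0,"offset": [10,0,0],"yaw": 0}
  ]
}}

```text
t: 12.9
tool_pos: [0.4663, 0.0946, 0.0181]
orientation: [-0.003, 1.0, -0.022, 0.006]
ft_force: [0.6, -0.5, -0.1]
opening: 0.004
```

Emit:
{"method": "apply_moves", "body": {
  "series": [
    {"fingers": 0,"offset": [1.5,0,0],"yaw": 0},
    {"fingers": 0,"offset": [3,0,0],"yaw": 0},
    {"fingers": 0,"offset": [4.5,0,0],"yaw": 0},
    {"fingers": 0,"offset": [5.5,0,0],"yaw": 0},
    {"fingers": 0,"offset": [6.5,0,0],"yaw": 0}
  ]
}}

```text
t: 13.32
tool_pos: [0.4729, 0.0945, 0.0182]
orientation: [-0.003, 1.0, -0.022, 0.006]
ft_force: [0.2, 0.6, 0.0]
opening: 0.004
```

Emit:
{"method": "apply_moves", "body": {
  "series": [
    {"fingers": 0,"offset": [0.6,0,0],"yaw": 0},
    {"fingers": 0,"offset": [1.2,0,0],"yaw": 0},
    {"fingers": 0,"offset": [1.8,0,0],"yaw": 0},
    {"fingers": 0,"offset": [2.2,0,0],"yaw": 0}
  ]
}}

```text
t: 13.65
tool_pos: [0.4741, 0.0945, 0.018]
orientation: [-0.003, 1.0, -0.022, 0.005]
ft_force: [-4.1, 0.8, 2.6]
opening: 0.005
```

Emit:
{"method": "apply_moves", "body": {
  "series": [
    {"fingers": 0,"offset": [0.6,0,0],"yaw": 0},
    {"fingers": 0,"offset": [1.2,0,0],"yaw": 0},
    {"fingers": 0,"offset": [-3,0,0],"yaw": 0},
    {"fingers": 0,"offset": [-20,0,5],"yaw": 0},
    {"fingers": 0,"offset": [-45,0,30],"yaw": 0}
  ]
}}

```text
t: 14.07
tool_pos: [0.4293, 0.0942, 0.0462]
orientation: [-0.003, 1.0, -0.022, 0.004]
ft_force: [0.7, 0.0, 0.6]
opening: 0.008
```

Emit:
{"method": "apply_moves", "body": {
  "series": [
    {"fingers": 0,"offset": [-30,-20,30],"yaw": 0},
    {"fingers": 0,"offset": [-50,-50,60],"yaw": 0},
    {"fingers": 0,"offset": [-55,-80,90],"yaw": 0},
    {"fingers": 0.4,"offset": [-60,-110,110],"yaw": 0},
    {"fingers": 0.4,"offset": [-60,-140,120],"yaw": 0}
  ]
}}

```text
t: 14.48
tool_pos: [0.3693, -0.0468, 0.169]
orientation: [-0.003, 1.0, -0.022, 0.006]
ft_force: [1.9, -0.4, 0.1]
opening: 0.107
```

```bash
cat > chk.py <<'E'
from fit import *
import sys
def main(tag):
    s=telemetry.observe(); print(s['t'],s['tool_pos'],s['orientation'])
    p,d=grab('scene',tag+'s');t,d=grab('top',tag+'t')
    R=rect(-.022,.022,-.026,.026,.052); J=np.load('jig.npy'); 
    c=tf(J,(-.022,-.026,0)); x0=[c[0],c[1],J[2]]
    for o in ([('scene',p)],[('top',t)]):
        x=fit(o,[R],x0,R=3)
        cc,ss=np.cos(J[2]),np.sin(J[2]);a,b=x[0]-J[0],x[1]-J[1]; print((cc*a+ss*b)*1e3,(-ss*a+cc*b)*1e3,np.degrees(x[2]-J[2]))
    draw('scene',p,R,x0,tag+'sd',(200,150,345,250),5); draw('top',t,R,x0,tag+'td',(185,195,285,305),5)
main(sys.argv[1])
E
python3 chk.py c5
```

```text
14.4833 [ 0.36933468 -0.04682856  0.16900161] [-0.00298182  0.99974099 -0.02164148  0.00637982]
fit [ 0.5068  0.0916 -0.0416] deg -2.38 n 90 med|r|px 0.12 {'scene': np.float64(0.0)}
-21.8645592977688 -27.5503716162163 0.06271945713608768
fit [ 0.5088  0.0935 -0.0323] deg -1.85 n 91 med|r|px 0.5 {'top': np.float64(-0.44)}
-19.91435349105978 -25.492577257698713 0.5952756942325667
```

View pics/c5sd.png

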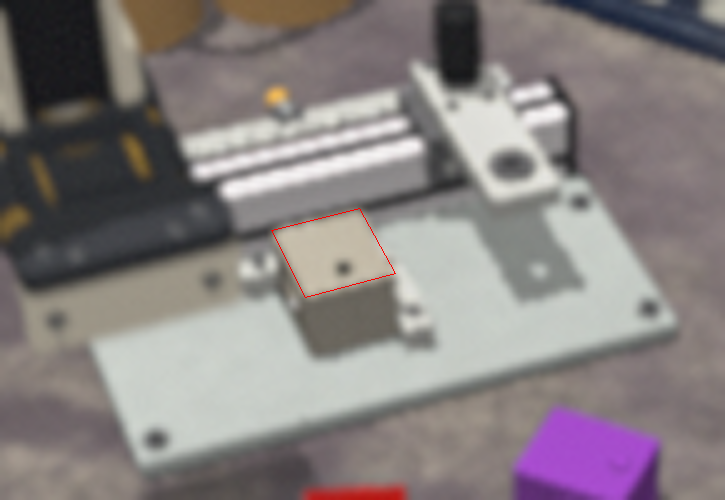

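View pics/c5td.png

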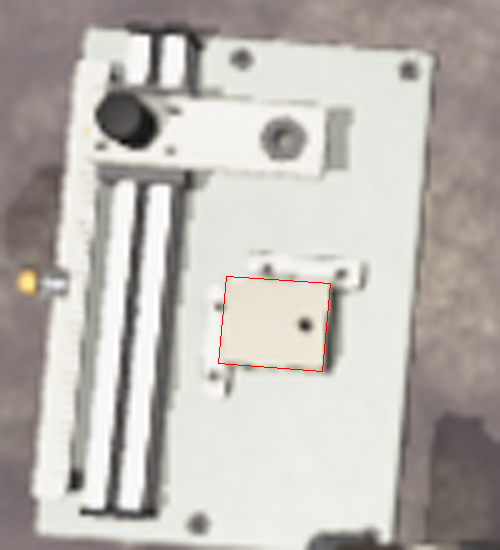

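The block is flush: each camera's own fit gives about (-22,-26), square. Now I measure the grip, pointer and index line in the clean initial pictures.

Run:
```python
from fit import *
t=np.load('c5t.npz')['p'];p=np.load('scene0.npz')['p']; t0=np.load('top0.npz')['p']
a=cv2.resize(t0[200:265,185:225],None,fx=9,fy=9,interpolation=cv2.INTER_CUBIC); b=cv2.resize(p[140:190,245:310],None,fx=11,fy=11,interpolation=cv2.INTER_CUBIC)
J=np.load('jig.npy')
def mark(im,cn,u0,v0,f,L,col):
    q=(np.array(proj(cn,tf(J,L)))-[u0,v0]+.5)*f-.5; cv2.circle(im,tuple(int(round(w)) for w in q),2,col,-1)
for k in np.linspace(0,2*np.pi,24):
    for z,col in((.121,(0,0,255)),(.079,(0,255,0))):
        L=(.068+.012*np.cos(k),.046+.012*np.sin(k),z); mark(a,'top',185,200,9,L,col); mark(b,'scene',245,140,11,L,col)
cv2.imwrite('pics/ga.png',a);cv2.imwrite('pics/gb.png',b)
```

```text
(no output)
```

View pics/ga.png

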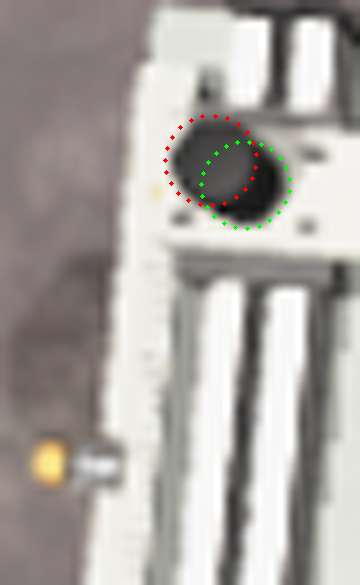

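View pics/gb.png

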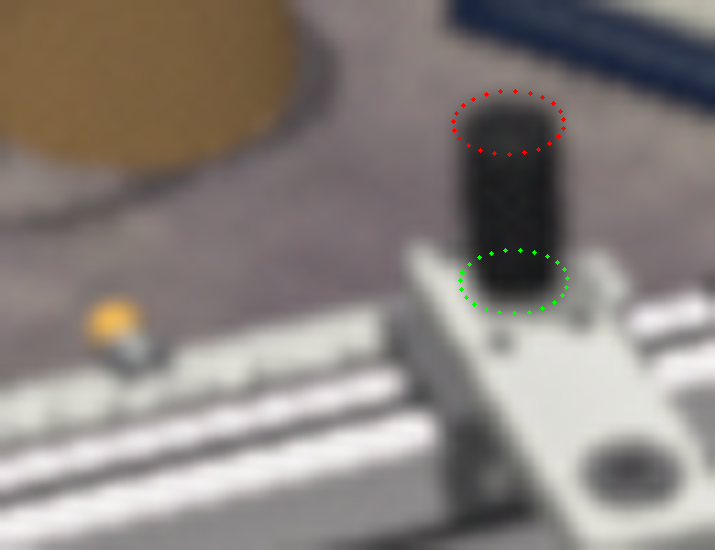

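```bash
python3 - <<'E'
from fit import *
J=np.load('jig.npy')
c5=np.load('c5t.npz')['p']; t0=np.load('top0.npz')['p']; t3=np.load('t3.npz')['p']
print('diff',np.abs(c5[215:258,185:215].astype(int)-t0[215:258,185:215]).max())
t=t0
for nm,(v0,v1,u0,u1) in dict(ptr=(215,228,197,207),idx=(247,256,189,201)).items():
    print(nm,u0,v0)
    for v in range(v0,v1): print(v,' '.join('%3d/%3d/%3d'%tuple(t[v,u][::-1]) for u in range(u0,u1)))
E
python3 - <<'E'
import cv2
t=cv2.imread('pics/top0.png')
cv2.imwrite('pics/pz.png',cv2.resize(t[212:258,186:212],None,fx=13,fy=13,interpolation=cv2.INTER_NEAREST))
E
```

```text
diff 5
ptr 197 215
215 146/133/132 143/131/131 194/187/180 241/240/236 240/238/233 240/238/232 237/235/228 212/208/197 102/ 99/ 95  62/ 61/ 61
216 142/129/129 139/127/126 187/181/173 240/239/233 240/238/233 239/238/232 229/227/220 141/138/132  62/ 61/ 60  64/ 63/ 63
217 142/130/130 147/136/133 200/193/184 240/238/233 240/238/233 240/238/232 225/223/216  77/ 76/ 75  65/ 64/ 63  67/ 66/ 66
218 142/129/129 152/142/140 208/201/192 240/239/233 240/238/233 240/238/232 226/224/217  86/ 85/ 83  66/ 64/ 65  70/ 68/ 69
219 141/129/129 156/145/143 214/207/198 240/239/233 240/238/233 240/239/233 231/228/221 129/128/122  70/ 67/ 67  72/ 71/ 70
220 139/127/127 174/166/164 230/228/223 240/239/234 239/236/226 238/233/213 240/236/223 205/201/191  62/ 60/ 61  74/ 72/ 71
221 134/122/123 177/168/165 234/232/226 240/239/234 238/234/220 236/227/189 242/239/231 232/229/222 151/149/142  65/ 63/ 62
222 132/120/121 171/162/157 232/229/222 240/239/234 239/236/228 238/234/222 241/240/235 238/236/230 213/209/199 157/153/146
223 130/118/119 186/180/175 240/239/234 241/239/234 239/238/232 239/237/232 235/233/227 1
[... 1174 characters left out ...]
 148/134/113 170/167/165 214/214/215 215/215/216 230/230/232 217/217/218 183/180/174 235/233/227 239/237/231
252 232/196/125 245/223/133 238/206/122 128/116/100 151/148/145 181/181/179 190/189/190 210/209/211 189/188/188 181/178/170 240/238/232 240/238/233
253 175/148/117 202/162/106 191/153/102 141/128/113 166/161/158 163/159/156 148/144/142 149/144/143 136/132/130 173/169/161 240/239/233 240/238/232
254 138/125/121 139/124/116 144/128/118 150/138/131 159/151/147 148/142/138 163/159/154 200/197/192 187/183/175 210/207/196 240/239/234 241/239/234
255 137/126/123 140/127/125 141/128/126 143/131/128 144/132/127 135/126/120 181/176/167 236/234/229 233/231/224 235/233/226 241/239/234 240/238/233
```

View pics/pz.png

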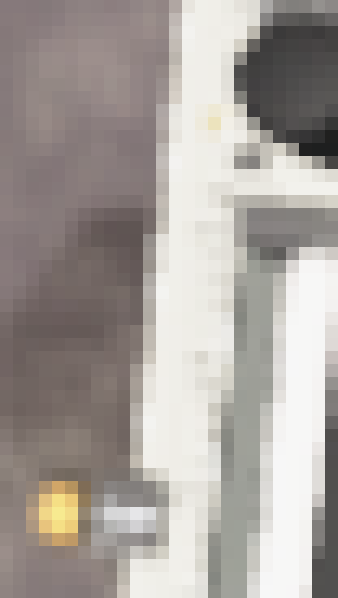

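Run:
```python
from fit import *
J=np.load('jig.npy'); d=np.load('top0.npz')['d']; P=pts('top',d)
print('z ptr',P[219:223,201:204,2].round(4),'z idx',P[250:254,194:199,2].round(4))
cc,ss=np.cos(J[2]),np.sin(J[2])
def loc(P): a,b=P[0]-J[0],P[1]-J[1]; return np.array([cc*a+ss*b,-ss*a+cc*b])*1e3
for zp in(.045,.055,.065):
  for zi in (.045,.055,.065):
    p,i=loc(ray('top',202.0,220.8,zp)),loc(ray('top',195.7,251.5,zi)); print(zp,zi,p.round(1),i.round(1),(p-i)[0].round(2))
```

```text
z ptr [[0.0492 0.0492 0.0744]
 [0.0499 0.0505 0.0717]
 [0.0491 0.0483 0.0764]
 [0.0501 0.0483 0.0719]] z idx [[0.0533 0.0519 0.0538 0.0574 0.0558]
 [0.0534 0.0529 0.0587 0.0564 0.0566]
 [0.0478 0.0553 0.055  0.0547 0.054 ]
 [0.0559 0.0544 0.0572 0.057  0.0583]]
0.045 0.045 [69.  78.4] [-10.1  86.4] 79.08
0.045 0.055 [69.  78.4] [-10.7  83.8] 79.74
0.045 0.065 [69.  78.4] [-11.4  81.2] 80.4
0.055 0.045 [67.6 75.9] [-10.1  86.4] 77.73
0.055 0.055 [67.6 75.9] [-10.7  83.8] 78.39
0.055 0.065 [67.6 75.9] [-11.4  81.2] 79.05
0.065 0.045 [66.3 73.3] [-10.1  86.4] 76.38
0.065 0.055 [66.3 73.3] [-10.7  83.8] 77.04
0.065 0.065 [66.3 73.3] [-11.4  81.2] 77.7
```

Pointer tip top pixel (202.0, 220.8) and index line (195.7, 251.5), so the pull needed is about 79 mm. The grip is at about world (0.5986, 0.160). Moving over it.

Emit:
{"method": "apply_moves", "body": {
  "series": [
    {"fingers": 0.6,"offset": [24,22,4],"yaw": 0},
    {"fingers": 0.6,"offset": [50,45,8],"yaw": 0},
    {"fingers": 0.6,"offset": [76,69,11],"yaw": 0},
    {"fingers": 0.6,"offset": [102,92,11],"yaw": 0},
    {"fingers": 0.6,"offset": [128,115,11],"yaw": 0}
  ]
}}

```text
t: 15.0
tool_pos: [0.5002, 0.0662, 0.1798]
orientation: [-0.002, 1.0, -0.026, 0.008]
ft_force: [0.5, -0.8, 0.6]
opening: 0.548
```

Emit:
{"method": "apply_moves", "body": {
  "series": [
    {"fingers": 0.6,"offset": [25,23,0],"yaw": 0},
    {"fingers": 0.6,"offset": [50,46,0],"yaw": 0},
    {"fingers": 0.6,"offset": [75,68,0],"yaw": 0},
    {"fingers": 0.6,"offset": [92,83,0],"yaw": 0},
    {"fingers": 0.6,"offset": [98,89,0],"yaw": 0}
  ]
}}

```text
t: 15.42
tool_pos: [0.6001, 0.1588, 0.179]
orientation: [-0.003, 1.0, -0.025, 0.008]
ft_force: [0.4, -0.8, -0.1]
opening: 0.6
```

Run:
```python
from fit import *
s=telemetry.observe(); print(s['t'],s['tool_pos'],s['orientation'],s['opening'])
p,d=grab('scene','s6');t,d=grab('top','t6')
cv2.imwrite('pics/s6z.png',cv2.resize(p[90:240,200:350],None,fx=4,fy=4,interpolation=cv2.INTER_CUBIC))
```

```text
15.4167 [0.60013861 0.15882689 0.17902489] [-0.00321175  0.99965788 -0.02452758  0.00849783] 0.599642466205047
```

View pics/s6z.png

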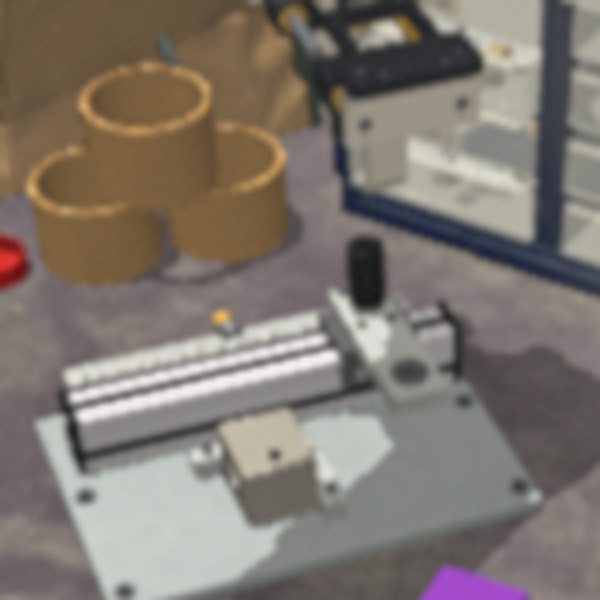

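The gripper is above the grip, which is at zoom (366,270), and the block is unmoved. Descending now.

Emit:
{"method": "apply_moves", "body": {
  "series": [
    {"fingers": 0.6,"offset": [-1.5,1,-25],"yaw": 0},
    {"fingers": 0.6,"offset": [-1.5,1,-50],"yaw": 0},
    {"fingers": 0.6,"offset": [-1.5,1,-72],"yaw": 0},
    {"fingers": 0.6,"offset": [-1.5,1,-86],"yaw": 0},
    {"fingers": 0.6,"offset": [-1.5,1,-91],"yaw": 0}
  ]
}}

```text
t: 15.93
tool_pos: [0.5944, 0.1555, 0.0856]
orientation: [-0.001, 1.0, -0.026, 0.006]
ft_force: [0.0, -0.3, 0.9]
opening: 0.596
```

Emit:
{"method": "apply_moves", "body": {
  "series": [
    {"fingers": 0.6,"offset": [0,0,-1],"yaw": 0}
  ]
}}

```text
t: 16.02
tool_pos: [0.5935, 0.1544, 0.0841]
orientation: [-0.001, 1.0, -0.026, 0.005]
ft_force: [-0.1, 0.0, 0.5]
opening: 0.598
```

Emit:
{"method": "apply_moves", "body": {
  "series": [
    {"fingers": 0.6,"offset": [3,3,0],"yaw": 0},
    {"fingers": 0.6,"offset": [5,5,0],"yaw": 0},
    {"fingers": 0.6,"offset": [5,5,0],"yaw": 0}
  ]
}}

```text
t: 16.27
tool_pos: [0.5996, 0.1601, 0.0854]
orientation: [-0.002, 1.0, -0.026, 0.006]
ft_force: [-0.3, 0.3, 0.4]
opening: 0.601
```

Emit:
{"method": "apply_moves", "body": {
  "series": [
    {"fingers": 0,"offset": [0,0,0],"yaw": 0},
    {"fingers": 0,"offset": [0,0,0],"yaw": 0},
    {"fingers": 0,"offset": [0,0,0],"yaw": 0},
    {"fingers": 0,"offset": [0,0,0],"yaw": 0},
    {"fingers": 0,"offset": [0,0,0],"yaw": 0}
  ],
  "grip_force": 45
}}

```text
t: 16.68
tool_pos: [0.5996, 0.1601, 0.0855]
orientation: [-0.002, 1.0, -0.026, 0.006]
ft_force: [-0.4, 0.8, 0.0]
opening: 0.285
```

Emit:
{"method": "apply_moves", "body": {
  "series": [
    {"fingers": 0,"offset": [0,0,0],"yaw": 0},
    {"fingers": 0,"offset": [0,0,0],"yaw": 0},
    {"fingers": 0,"offset": [0,0,0],"yaw": 0}
  ]
}}

```text
t: 16.93
tool_pos: [0.5996, 0.1607, 0.0855]
orientation: [-0.002, 1.0, -0.026, 0.006]
ft_force: [1.4, 3.7, -1.5]
opening: 0.253
```

Gripped: the opening of 23 mm matches the 24 mm grip. I pull gently along the nest's -x.

Emit:
{"method": "apply_moves", "body": {
  "series": [
    {"fingers": 0,"offset": [-5,0.2,0],"yaw": 0},
    {"fingers": 0,"offset": [-13,0.6,0],"yaw": 0},
    {"fingers": 0,"offset": [-21,0.9,0],"yaw": 0},
    {"fingers": 0,"offset": [-29,1.2,0],"yaw": 0},
    {"fingers": 0,"offset": [-36,1.5,0],"yaw": 0}
  ]
}}

```text
t: 17.35
tool_pos: [0.5649, 0.1623, 0.0855]
orientation: [-0.002, 1.0, -0.026, 0.008]
ft_force: [8.9, 3.0, -8.3]
opening: 0.252
```

Run:
```python
from fit import *
s=telemetry.observe(); print(s['t'],s['tool_pos'],s['orientation'],s['ft_force'],s['opening'])
p,d=grab('scene','s7');t,d=grab('top','t7')
a=cv2.resize(p[110:240,200:340],None,fx=4,fy=4,interpolation=cv2.INTER_CUBIC);b=cv2.resize(t[190:320,180:290],None,fx=4,fy=4,interpolation=cv2.INTER_CUBIC)
h=max(a.shape[0],b.shape[0]); a=a[:520];b=b[:520]
cv2.imwrite('pics/s7z.png',a);cv2.imwrite('pics/t7z.png',b)
```

```text
17.35 [0.56489505 0.16225658 0.08553905] [-0.00225986  0.99963309 -0.02579031  0.00796507] [ 8.87616006  3.04124398 -8.34076648] 0.2518960903386928
```

View pics/s7z.png

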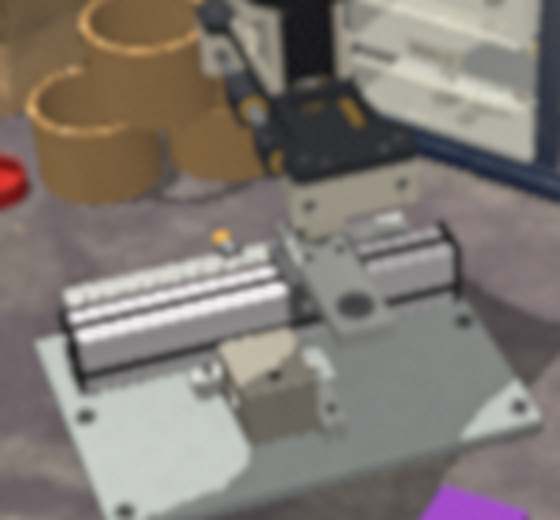

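View pics/t7z.png

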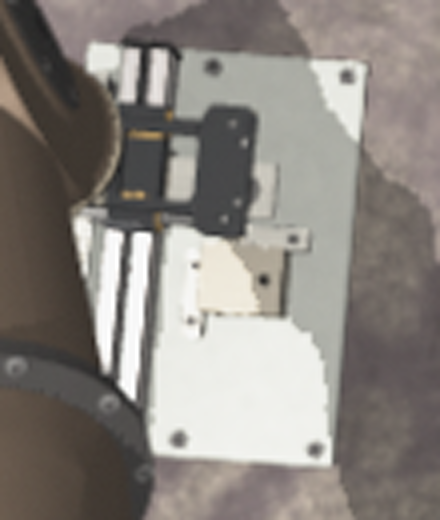

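The slide follows, with the arm now over the back of the block. Continuing to about 79 mm total.

Emit:
{"method": "apply_moves", "body": {
  "series": [
    {"fingers": 0,"offset": [-8,0.3,0],"yaw": 0},
    {"fingers": 0,"offset": [-16,0.7,0],"yaw": 0},
    {"fingers": 0,"offset": [-24,1,0],"yaw": 0},
    {"fingers": 0,"offset": [-31,1.3,0],"yaw": 0},
    {"fingers": 0,"offset": [-36,1.5,0],"yaw": 0}
  ]
}}

```text
t: 17.87
tool_pos: [0.5296, 0.1638, 0.0855]
orientation: [-0.002, 1.0, -0.026, 0.009]
ft_force: [9.9, 2.6, -11.7]
opening: 0.253
```

Emit:
{"method": "apply_moves", "body": {
  "series": [
    {"fingers": 0,"offset": [-3,0.1,0],"yaw": 0},
    {"fingers": 0,"offset": [-5,0.2,0],"yaw": 0},
    {"fingers": 0,"offset": [-7,0.3,0],"yaw": 0},
    {"fingers": 0,"offset": [-8,0.3,0],"yaw": 0},
    {"fingers": 0,"offset": [-8,0.3,0],"yaw": 0}
  ]
}}

```text
t: 18.28
tool_pos: [0.5235, 0.164, 0.0855]
orientation: [-0.003, 1.0, -0.026, 0.011]
ft_force: [9.8, 2.2, -9.6]
opening: 0.255
```

Run:
```python
from fit import *
s=telemetry.observe(); print(s['t'],s['tool_pos'],s['orientation'],s['ft_force'],s['opening'])
p,d=grab('scene','s8');t,d=grab('top','t8')
cv2.imwrite('pics/s8z.png',cv2.resize(p[110:240,200:340],None,fx=5,fy=4.6,interpolation=cv2.INTER_CUBIC));cv2.imwrite('pics/t8z.png',cv2.resize(t[190:320,180:290],None,fx=4,fy=4,interpolation=cv2.INTER_CUBIC))
```

```text
18.2833 [0.52345378 0.16403298 0.08550366] [-0.00283235  0.99960102 -0.02601746  0.01062445] [ 9.8338492   2.20544759 -9.56435718] 0.25512447488072687
```

View pics/s8z.png

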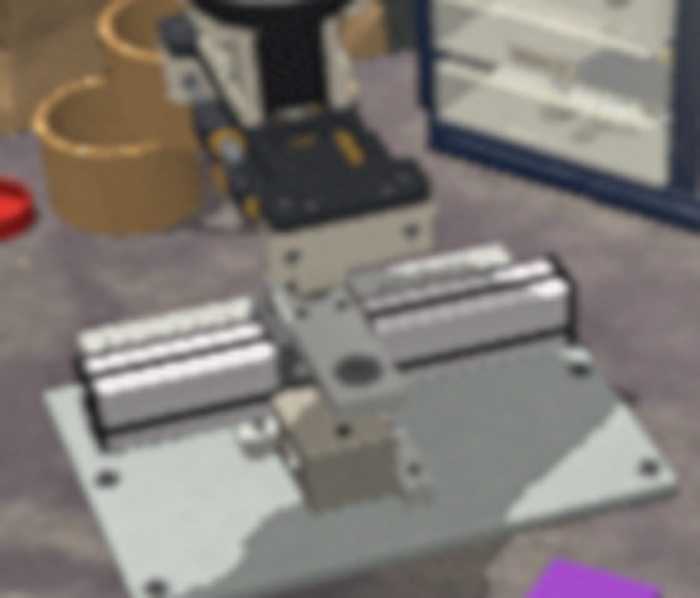

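View pics/t8z.png

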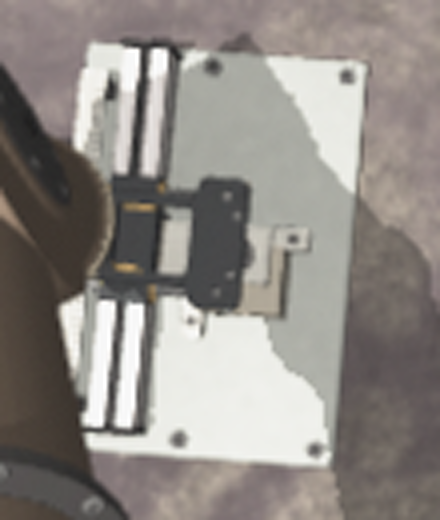

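Run:
```python
from fit import *
J=np.load('jig.npy').copy(); J[1]=.1165
from scipy.ndimage import map_coordinates
def est(f,x0,cn='scene',y0=-.035,y1=.012):
    g=cv2.GaussianBlur(np.load(f)['p'],(0,0),.7).astype(float).mean(2)
    out=[]
    for e in(-.017,.017):
        o=np.arange(-.008,.008,.0002); acc=[]
        for dx in o:
            v=[]
            for y in np.linspace(y0,y1,25):
                u=proj(cn,tf(J,(x0+e+dx,y,.075))); v.append(map_coordinates(g,[[u[1]],[u[0]]],order=1)[0])
            acc.append(np.median(v))
        gr=np.abs(np.gradient(np.array(acc))); k=gr.argmax(); w=gr[max(0,k-8):k+9]; out.append(((x0+o[max(0,k-8):k+9]@w/w.sum())*1e3).round(2))
    print(f,out)
est('scene0.npz',.068);est('c5s.npz',.068);est('s7.npz',.068-.0348);est('s8.npz',.068-.0762)
```

```text
scene0.npz [np.float64(66.98), np.float64(60.75)]
c5s.npz [np.float64(66.98), np.float64(60.75)]
s7.npz [np.float64(32.25), np.float64(25.98)]
s8.npz [np.float64(-9.36), np.float64(-6.39)]
```

Run:
```python
from fit import *
J=np.load('jig.npy').copy(); J[1]=.1165
cc,ss=np.cos(J[2]),np.sin(J[2])
def loc(P): a,b=P[0]-J[0],P[1]-J[1]; return np.array([cc*a+ss*b,-ss*a+cc*b])*1e3
p=np.load('scene0.npz')['p'];print(telemetry.observe()['tool_pos'])
cv2.imwrite('pics/cz.png',cv2.resize(p[162:180,246:268],None,fx=28,fy=28,interpolation=cv2.INTER_NEAREST))
for z in(.052,.057,.062):
  for uv in((256,171),(257,171.5),(258,172)): print(z,uv,loc(ray('scene',*uv,z)).round(1))
```

```text
[0.52347833 0.1640466  0.08549798]
0.052 (256, 171) [-10.1  92.2]
0.052 (257, 171.5) [-8.5 89.3]
0.052 (258, 172) [-6.8 86.4]
0.057 (256, 171) [-11.8  85.6]
0.057 (257, 171.5) [-10.1  82.7]
0.057 (258, 172) [-8.5 79.8]
0.062 (256, 171) [-13.5  78.9]
0.062 (257, 171.5) [-11.8  76.1]
0.062 (258, 172) [-10.2  73.2]
```

View pics/cz.png

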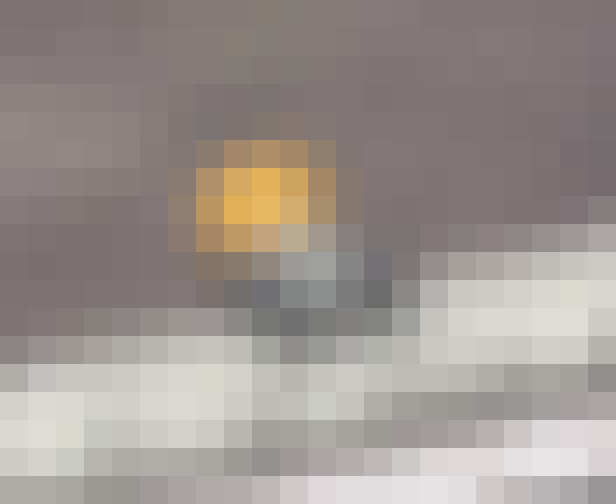

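The scene view puts the line at x ≈ -10 and the top view at -10.9. I'll aim for a total of about 78.6 mm, so 2.4 mm more.

Emit:
{"method": "apply_moves", "body": {
  "series": [
    {"fingers": 0,"offset": [-1.5,0.1,0],"yaw": 0},
    {"fingers": 0,"offset": [-2.5,0.1,0],"yaw": 0},
    {"fingers": 0,"offset": [-3,0.1,0],"yaw": 0},
    {"fingers": 0,"offset": [-3,0.1,0],"yaw": 0},
    {"fingers": 0,"offset": [-3,0.1,0],"yaw": 0}
  ]
}}

```text
t: 18.8
tool_pos: [0.5226, 0.1641, 0.0855]
orientation: [-0.003, 1.0, -0.026, 0.012]
ft_force: [10.0, 3.1, -10.2]
opening: 0.255
```

Emit:
{"method": "apply_moves", "body": {
  "series": [
    {"fingers": 0,"offset": [-2.5,0.1,0],"yaw": 0},
    {"fingers": 0,"offset": [-4,0.1,0],"yaw": 0},
    {"fingers": 0,"offset": [-4,0.1,0],"yaw": 0},
    {"fingers": 0,"offset": [-4,0.1,0],"yaw": 0},
    {"fingers": 0,"offset": [-4,0.1,0],"yaw": 0}
  ]
}}

```text
t: 19.22
tool_pos: [0.5205, 0.1642, 0.0855]
orientation: [-0.004, 1.0, -0.027, 0.014]
ft_force: [9.9, 2.4, -9.8]
opening: 0.255
```

```bash
cat > est.py <<'E'
from fit import *
J=np.load('jig.npy').copy(); J[1]=.1165
def est(f,x0,y0=-.035,y1=.012,cn='scene'):
    g=cv2.GaussianBlur(np.load(f)['p'],(0,0),.7).astype(float).mean(2)
    e=-.017; o=np.arange(-.008,.008,.0002); acc=[]
    for dx in o:
        acc.append(np.median([map_coordinates(g,[[u[1]],[u[0]]],order=1)[0] for u in (proj(cn,tf(J,(x0+e+dx,y,.075))) for y in np.linspace(y0,y1,25))]))
    gr=np.abs(np.gradient(np.array(acc))); k=gr.argmax(); w=gr[max(0,k-8):k+9]; return ((x0+o[max(0,k-8):k+9]@w/w.sum())*1e3).round(2)
E
python3 - <<'E'
from est import *
for i in range(5):
    s=telemetry.observe(); print(s['t'],s['tool_pos'],s['ft_force'].round(1),np.abs(s['qd']).max())
    p,d=grab('scene','s9')
print(est('s9.npz',-.011), 66.98-est('s9.npz',-.011))
R=rect(-.022,.022,-.026,.026,.052); c=tf(J,(-.022,-.026,0))
x=fit([('scene',p)],[[R[0],R[3]]],[c[0],c[1],J[2]],R=3)
cc,ss=np.cos(J[2]),np.sin(J[2]);a,b=x[0]-J[0],x[1]-J[1]; print((cc*a+ss*b)*1e3,(-ss*a+cc*b)*1e3,np.degrees(x[2]-J[2]))
cv2.imwrite('pics/s9z.png',cv2.resize(p[110:240,200:340],None,fx=5,fy=4.6,interpolation=cv2.INTER_CUBIC))
E
```

```text
19.2167 [0.52049034 0.16421709 0.08550685] [ 9.9  2.4 -9.8] 0.0018832121587805237
19.2667 [0.52045744 0.16418496 0.08549248] [ 9.8  3.8 -9.3] 0.001186084933630841
19.3167 [0.52044467 0.16420264 0.08548377] [10.   2.7 -9.5] 0.0014354835906288826
19.3667 [0.52048018 0.16420698 0.08551716] [ 9.2  3.5 -9.9] 0.001754404244218503
19.4167 [0.5204707  0.16420053 0.08550644] [ 9.3  2.9 -9.7] 0.0021046160045254114
-11.49 78.47
fit [ 0.5014  0.0916 -0.3177] deg -18.2 n 48 med|r|px 0.39 {'scene': np.float64(0.01)}
-27.2736901414733 -26.09517217411909 -15.755436754180561
```

View pics/s9z.png

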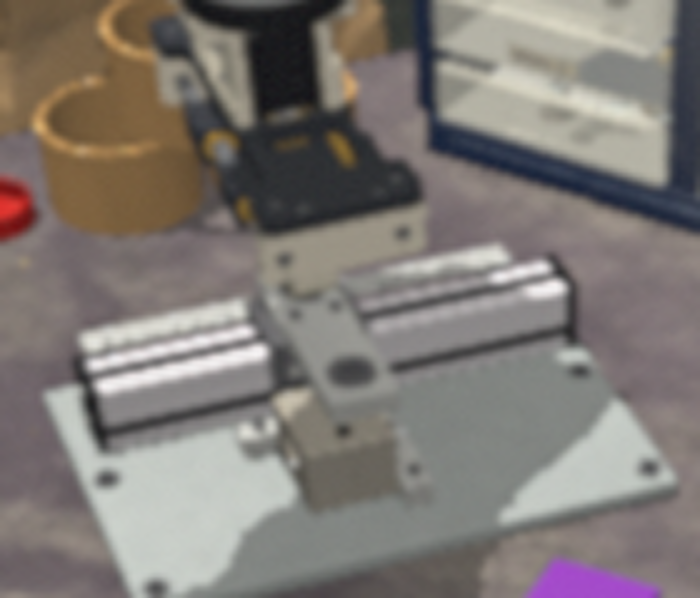

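The slide is still. Pull measures 78.5 mm by camera and 79.2 mm by arm reading, against an estimated 78 to 79 mm. The block's base corners are at the same pixels as before the pull; the automatic block fit failed because the arm and shadow cover part of the block. Handing in.

```bash
python3 -c "
from bench import arm; print(arm.hand_in())"
```

```text
the job is handed in; nothing more can be done
None
```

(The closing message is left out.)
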